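Open the stock bottle of aroma oil

TASK

Open the big square amber stock bottle for filling: unscrew its wide grey cap, letting the cap climb on its thread with only a light pull and never forcing it up or down, keep hold of it as it comes free, and set it down gently, open side down, flat in the middle of the white dish. The bottle stays standing down in its wooden caddy and all the other bottles stay standing where they are. Do not crush the thin cap.

Things in the scene. Friction and masses are not known exactly. Their poses are not given: they have to be found in the camera images.
- cap_centre (a point): Centre of the stock bottle's round grey ribbed screw cap: 43 mm across, 29 mm high, thin, hollow below, 34 g; point on its axis half-way up, z axis up the cap. Steep right-hand thread (undo counter-clockwise from above): 0.8 to 1.1 turns until it lets go, climbing 5 to 20 mm per turn, with under 2 mm of play up and down. A seal stiffens the first third to half turn (0.1 to 0.35 N m).
- bottle_rim (a point): Centre of the rim of the stock bottle's neck, 178 mm above its base; z up the neck's axis. At the start the cap's top is 3.5 mm above it. The neck is 35 mm across the thread; the cap's skirt ends 25.5 mm below the rim at the start, 11 mm above a 37 mm bead and 19 mm above the shoulder.
- bottle: Stock bottle: square amber glass, 76 x 76 mm, loose, 0.6 to 0.85 kg; origin at the centre of its underside, z up. A caddy pocket keeps it from turning with the cap (2 mm play each side) but does not hold it down: a pull above its weight lifts it.
- caddy: Open pine caddy, fixed on the table: 100 x 190 mm, 62 mm high, walls 10 mm, floor 8 mm, two 80 x 80 mm pockets along its y axis, centred at y = -45 and +45 mm; origin at the centre of its underside. One pocket holds the stock bottle, the other the spare bottle, either way round.
- dish_in (a point): Centre of the inner floor of the shallow white ceramic dish on the table (136 mm across the rim, 16 mm high, flat floor about 75 mm across, 5 mm above the table), loose, 0.25 kg; z up.
- spare_bottle: The other bottle in the caddy, much smaller: 56 mm square, 108 mm high with its narrow black cap, loose; origin at the centre of its underside.
- vial1: Small round amber kit bottle, 25 mm across and 59 mm high, standing loose on the table near the caddy; origin at the centre of its underside.
- vial2: Another such small kit bottle near the caddy's other side.
- vial3: Another such small kit bottle near the dish.
Mind the look-alikes: they are no part of the job. Leave any blue or pink look-alike of the caddy alone.

How it is judged:
By the outcome, as a careful person would: the job done as asked, in the order asked, and still so for the second after the job is handed in, with the robot touching nothing.
It also fails if it takes over 72 s, if anything falls off the work surface, if the arm or the gripper's body presses on something with over 40 N, if the wrist force passes 120 N, or if a joint passes its speed limit or range.

ROBOT

A 7-joint arm with a two-finger parallel gripper is mounted at the origin on the work surface. World frame = base frame: x ahead of the robot, y to its left, z up, the work surface at z = 0. Lengths are in m, angles in rad, forces in N, time in s.
With the tool pointing down it reaches from about 0.425 to 0.925 m from the base axis. Payload 6.8 kg.
Tool frame: the origin (TCP) lies between the finger pads; the fingertips stand r.tip_reach ahead of it and the grasp point (between the pads) lies 11 mm behind it (r.tip_reach is the distance from the TCP to the fingertips, in m); z points along the fingers, y is the direction in which the jaws open and shut (so a half turn about z gives the same grasp; the last joint's range is limited). The gripper opens to 85 mm and grips with 20 to 120 N. Pads are 22 mm wide; open, the fingers measure 114 mm over their backs; the gripper's body (76 mm by 85 mm) begins 54 mm behind the grasp point. The pads swing forward as they close: fully open they stand 13 mm farther back than shut.
Start: joints at [-1.413, 0.477, 0.022, 1.555, -0.011, 1.109, -0.083], TCP at [0.177, 0.651, 0.218] pointing down, gripper open.
Joint ranges: [-2.96, 2.96], [-0.34, 2.1], [-1.41, 1.46], [0.24, 2.44], [-1.37, 4.51], [0.17, 1.92], [-2.96, 2.96]. Speed limits (rad/s): [2.39, 2.39, 3.14, 3.14, 3.14, 3.14, 3.14].

INTERFACE

Orientations are given as a rotation vector (axis times angle).
In Python, from bench import r, eyes, spotter gives the robot as it stands.
- The arm moves only by the tool carry_out, never from a script. Its argument "series" is text: rows parted by semicolons, each of 5 numbers parted by spaces: the shift along the tool's x, y, z in cm, then the turn about the tool's z in rad, then the opening, from 0 (shut) to 1 (fully open). In form: x y z yaw gripper; .... A call has 1 to 8 rows; each row shifts and turns the commanded pose from where the row before left it, along the tool's axes as they then stand; what a row does not reach is not made up. A row lasts 1/8 s, in which the tool goes at most 62.5 mm and 10.7 degrees, less where a joint would pass 70% of its speed; a pose out of reach is approached as far as the arm can. A call with a gripper value outside its range is refused whole. The fingers move at their own pace and stop on an object; "grip_force" is the grip in N (left out, the last holds). Time passes only in rows, so rows that do not move let the fingers close. It gives the time, the measured TCP pose, the force and the opening at its end, in the units of the state.
- r.get_obs(): the state, without advancing time (a new reading comes with each control period).
- eyes.grab_frame(name): name is "side" or "top" or "wrist"; returns a dict with "color" (384x512x3 uint8, blue, green, red), "intrinsics" (3x3 intrinsics, pixels), "D" ([k1, k2, p1, p2, k3] as OpenCV has them; the pictures are not rectified), "R" (3x3) and "t" (3): a world point X has camera coordinates R X + t; the wrist camera has in their place "T_tool_cam" (4x4, takes a point from camera to tool coordinates, whose origin is the TCP and whose axes are the flange's). Camera axes: x right, y down, z forward; pixel columns grow to the right and rows downward; lengths in m; the calibration is good to about 2 mm. A picture is of the moment at which its call begins: read the wrist's pose just before it. There is no depth.
- r.hand_in(): hands the job in, once; it reports no verdict.
Trained networks look in a picture, given as the dict that the camera call returned (one of the last four; its "shot" number tells which), for a name from the list of things; names that differ only in an ending like _2 or _b are one class to them, and where a whole thing is asked for, a point or a joint stands for the part that bears it (a point fixed in the world has none). Each returns a list of dicts, best first, with "confidence" (0 to 1); they miss things now and then, are a little off and sometimes report something else, mostly with a low value. They report only what shows in the picture. A call takes as long as a camera call. They do not tell look-alikes from the thing itself.
- spotter.search_frame(picture, query): "uv" ([column, row] in pixels, amid what is visible of it).
- spotter.trace(picture, query): "pixels" (384x512 bool, what is visible of it) and "uv" ([column, row] in pixels, amid what is visible of it).
- spotter.mark_of(picture, query): "uv" ([column, row] in pixels: a listed point, or the origin of a listed thing).
The state is a dict: "clock": time; "joints": joint angles; "qvel": joint speeds; "tau": joint torques, N m; "tcp_pos": TCP position; "orientation": TCP orientation; "contact_force": force on the tool from outside, world axes, zero at the start; "moment": the same for the moment, N m; "grip_width": finger opening in m.
Only numpy, scipy, OpenCV 4.12 (cv2) and the standard library are available. Lean on these libraries where they do the work, as an engineer would, in place of code of your own. Each camera call takes 0.05 s, during which the arm holds its last target.

## Working session

There is one attempt and no reset: what is moved stays moved. The work goes in short steps, Python scripts to look and compute and a tool call to move; the robot and the scene stay as the last step left them, time stands still between calls to the robot, and variables do not carry over. Pictures are saved under pics/ and viewed, and the job is handed in when it is done.

Besides the shell and the picture viewer there is one more tool, called as name(argument=value, ...) on one line, values as JSON. carry_out: Moves the arm, as the interface text tells. Its arguments: {"type":"object","properties":{"series":{"type":"string"},"grip_force":{"type":"number"}},"required":["series"]}

```bash
ls; mkdir -p pics
python3 - <<'E'
from bench import r, eyes, spotter
import cv2
o=r.get_obs()
print({k:o[k] for k in ('clock','tcp_pos','orientation','contact_force','grip_width')}, r.tip_reach)
for n in ("top","side"):
    f=eyes.grab_frame(n); cv2.imwrite(f"pics/{n}0.png",cv2.resize(f["color"],(800,600)))
    for q in ("cap_centre","bottle_rim","bottle","caddy","dish_in","spare_bottle","vial1"):
        print(n,q,[(round(d["confidence"],2),[round(float(x)) for x in d["uv"]]) for d in spotter.mark_of(f,q)][:6])
E
```

```text
pics
{'clock': 0.0, 'tcp_pos': array([0.17714451, 0.65068552, 0.21693518]), 'orientation': array([-4.16203078e-01, -3.11378047e+00,  2.87909133e-03]), 'contact_force': array([-0.22896865, -0.7141332 ,  0.06919846]), 'grip_width': 0.08559469428405098} 0.008
top cap_centre [(0.79, [214, 134]), (0.3, [215, 131])]
top bottle_rim [(0.69, [216, 132])]
top bottle [(0.67, [219, 140])]
top caddy [(0.92, [234, 149]), (0.83, [210, 233]), (0.69, [154, 167])]
top dish_in [(0.6, [335, 176])]
top spare_bottle [(0.63, [249, 155]), (0.35, [263, 130])]
top vial1 [(0.46, [209, 172]), (0.46, [303, 160]), (0.44, [336, 181]), (0.39, [259, 133])]
side cap_centre [(0.55, [306, 161])]
side bottle_rim []
side bottle [(0.71, [300, 208])]
side caddy [(0.9, [210, 208]), (0.71, [296, 220]), (0.6, [178, 172])]
side dish_in [(0.97, [274, 295])]
side spare_bottle [(0.67, [291, 227]), (0.34, [297, 265])]
side vial1 [(0.69, [273, 207]), (0.69, [297, 265]), (0.6, [318, 241]), (0.31, [300, 159])]
```

View pics/top0.png

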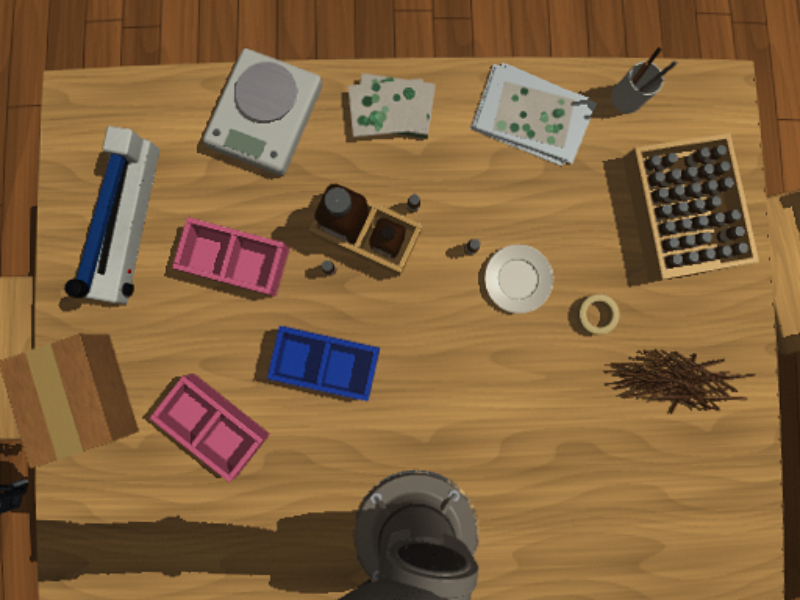

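View pics/side0.png

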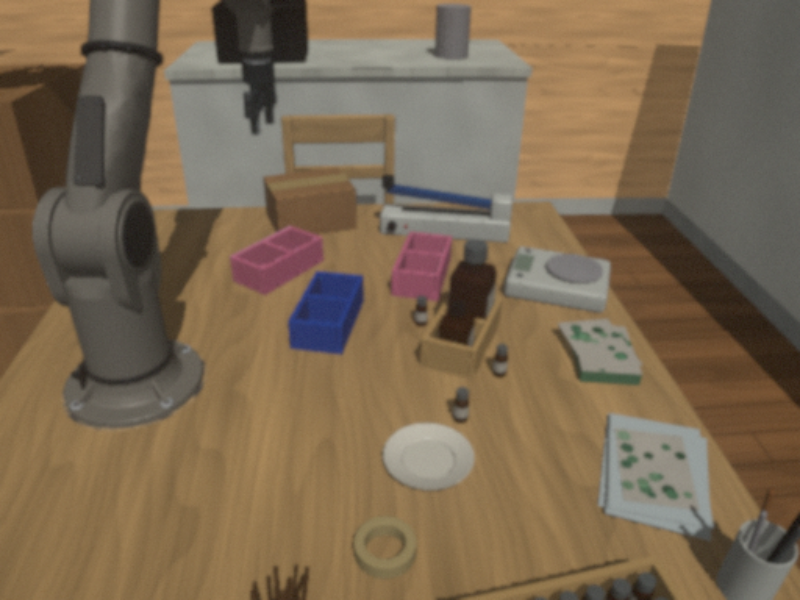

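```bash
cat > h.py <<'E'
from bench import r, eyes, spotter
import cv2, numpy as np
from scipy.spatial.transform import Rotation as Ro
def onplane(f,uv,z,R=None,t=None):
    R=np.array(f["R"]) if R is None else R; t=np.array(f["t"]) if t is None else t
    p=cv2.undistortPoints(np.array([[uv]],float),np.array(f["intrinsics"]),np.array(f["D"]))[0,0]
    d=R.T@np.array([p[0],p[1],1]); c=-R.T@t
    return c+d*(z-c[2])/d[2]
def proj(f,X,R=None,t=None):
    R=np.array(f["R"]) if R is None else R; t=np.array(f["t"]) if t is None else t
    return cv2.projectPoints(np.atleast_2d(X).astype(float),cv2.Rodrigues(R)[0],t,np.array(f["intrinsics"]),np.array(f["D"]))[0][:,0]
def wristRt(f,o):
    M=np.eye(4); M[:3,:3]=Ro.from_rotvec(o["orientation"]).as_matrix(); M[:3,3]=o["tcp_pos"]
    W=np.linalg.inv(M@np.array(f["T_tool_cam"])); return W[:3,:3],W[:3,3]
E
python3 - <<'E'
from h import *
T=eyes.grab_frame("top"); S=eyes.grab_frame("side")
print("cams",-T["R"].T@T["t"],-S["R"].T@S["t"])
cv2.imwrite("pics/c1.png",cv2.resize(T["color"][100:200,180:360],None,fx=4.4,fy=4.4,interpolation=cv2.INTER_CUBIC))
cv2.imwrite("pics/c2.png",cv2.resize(S["color"][140:320,220:360],None,fx=3.3,fy=3.3,interpolation=cv2.INTER_CUBIC))
for q,z in (("cap_centre",.175),("bottle",.008),("caddy",0),("dish_in",.005),("spare_bottle",.008),("vial1",0)):
  for f,n in ((T,"T"),(S,"S")):
    print(n,q,[(round(d["confidence"],2),np.round(onplane(f,d["uv"],z)[:2],3)) for d in spotter.mark_of(f,q)][:5])
for f,n in ((T,"T"),(S,"S")):
  for q in ("cap_centre","dish_in"):
    for d in spotter.trace(f,q)[:2]:
      m=np.array(d["pixels"]); ys,xs=np.nonzero(m); print(n,q,round(d["confidence"],2),d["uv"],xs.min(),xs.max(),ys.min(),ys.max(),m.sum())
E
```

```text
cams [0.37743071 0.04379839 1.0851104 ] [ 0.38214818 -0.88244516  0.70515696]
T cap_centre [(0.82, array([0.604, 0.126])), (0.61, array([0.535, 0.032]))]
S cap_centre [(0.56, array([0.613, 0.118]))]
T bottle [(0.61, array([0.611, 0.124])), (0.19, array([0.577, 0.079]))]
S bottle [(0.71, array([0.609, 0.135]))]
T caddy [(0.96, array([0.587, 0.079])), (0.95, array([0.338, 0.158])), (0.7, array([0.532, 0.329])), (0.55, array([0.222, 0.377])), (0.19, array([0.643, 0.142]))]
S caddy [(0.97, array([0.334, 0.155])), (0.84, array([0.583, 0.071])), (0.78, array([0.531, 0.344])), (0.78, array([0.221, 0.375])), (0.19, array([ 0.638, -0.017]))]
T dish_in [(0.95, array([ 0.493, -0.226]))]
S dish_in [(0.87, array([ 0.49 , -0.215]))]
T spare_bottle [(0.69, array([0.561, 0.028]))]
S spare_bottle [(0.72, array([0.564, 0.052]))]
T vial1 [(0.59, array([ 0.563, -0.127])), (0.5, array([0.516, 0.152])), (0.45, array([ 0.646, -0.002]))]
S vial1 [(0.64, array([ 0.556, -0.111])), (0.6, array([0.523, 0.15 ])), (0.6, array([ 0.644, -0.024]))]
T cap_centre 0.6 [215.7, 134.4] 207 224 120 138 266
T dish_in 0.63 [335.7, 180.1] 311 353 157 200 1501
S cap_centre 0.7 [306.3, 162.8] 297 312 154 169 213
S dish_in 0.92 [273.2, 291.2] 245 302 271 312 1957
```

View pics/c1.png

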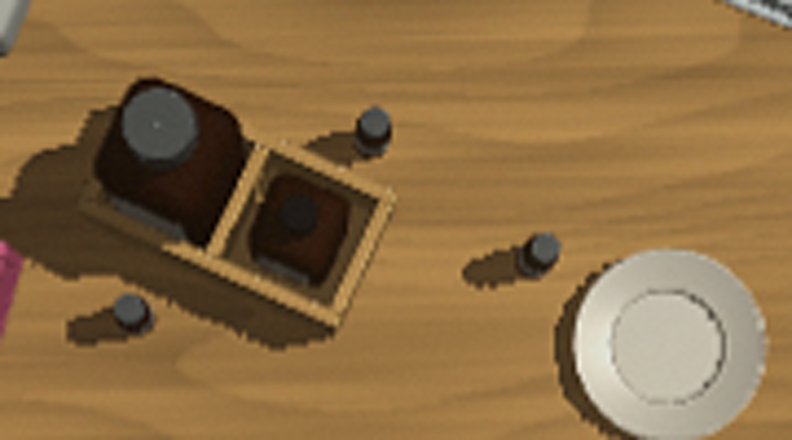

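View pics/c2.png

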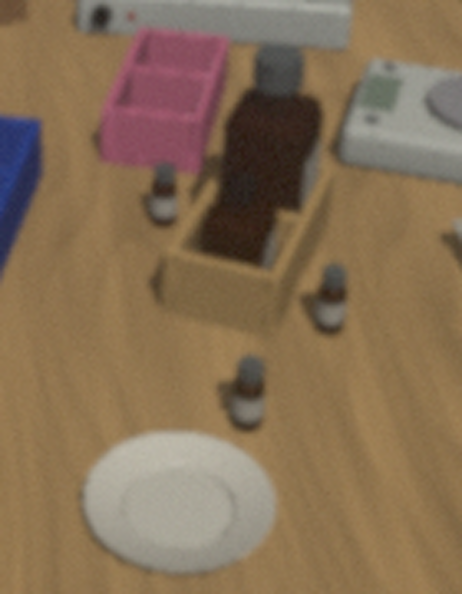

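Run:
```python
from h import *
T=eyes.grab_frame("top"); S=eyes.grab_frame("side")
c=lambda x,y:(180+x/4.4-.4,100+y/4.4-.4); s=lambda x,y:(220+x/3.3-.4,140+y/3.3-.4)
print("captop T",onplane(T,c(158,124),.1895), "edges",onplane(T,c(121,124),.1895),onplane(T,c(197,124),.1895))
print("capmid S (silhouette)",onplane(S,s(278,72),.175), 'dish',onplane(T,c(668,347),.005),onplane(S,s(177,508),.005))
a=onplane(T,c(392,197),.062);b=onplane(T,c(335,325),.062);print("caddy",a,b,np.linalg.norm(a-b),np.degrees(np.arctan2(*(a-b)[[1,0]])))
for v in ((373,120),(543,247),(132,308)): print("vial",onplane(T,c(*v),.059))
for v in ((247,365),(334,272),(163,173)): print("vial",onplane(S,s(*v),.059))
for th in (0,):
  X=np.array([.62,.12,.1895]);
```

```text
captop T [0.60585548 0.12026453 0.1895    ] edges [0.60639269 0.14176542 0.1895    ] [0.60530386 0.09760433 0.1895    ]
capmid S (silhouette) [0.604991   0.11431542 0.175     ] dish [ 0.4870926 -0.2168348  0.005    ] [ 0.48738801 -0.21374416  0.005     ]
caddy [ 0.5856036  -0.02287219  0.062     ] [0.50113844 0.01722253 0.062     ] 0.09349839341735884 -25.39319600446692
vial [ 0.63858232 -0.01193481  0.059     ]
vial [ 0.55041504 -0.12266319  0.059     ]
vial [0.51611384 0.15080055 0.059     ]
vial [ 0.54738852 -0.12628071  0.059     ]
vial [ 0.63683164 -0.01549075  0.059     ]
vial [0.51380761 0.14308039 0.059     ]
```

carry_out(series="-4 -2.9 -1 0 1;-4 -2.9 -1 0 1;-4 -2.9 -1 0 1;-4 -2.9 -1 0 1;-4 -2.9 -1 0 1;-4 -2.9 -1 0 1;-4 -2.9 -1 0 1;-4 -2.9 -1 0 1", grip_force=25)

```text
clock: 2.8
tcp_pos: [0.426, 0.342, 0.2985]
orientation: [0.416, 3.114, 0.001]
contact_force: [-0.1, 0.5, 0.5]
grip_width: 0.0855
```

Run:
```python
from h import *
o=r.get_obs(); f=eyes.grab_frame("wrist"); print(o["clock"],o["tcp_pos"],o["joints"],o["orientation"])
R,t=wristRt(f,o); print(proj(f,[[.606,.118,.1895]],R,t)); print(np.array(f["T_tool_cam"]).round(3))
cv2.imwrite("pics/w1.png",f["color"])
```

```text
2.8 [0.42598696 0.34204911 0.29848058] [-0.9437026   0.19256197  0.17922395  1.77466494 -0.03709265  1.1770323
  0.5515635 ] [4.16141095e-01 3.11364440e+00 8.50610689e-04]
[[105.6543476  397.42594344]]
[[-0.    -0.958 -0.288  0.074]
 [ 1.    -0.    -0.     0.   ]
 [ 0.    -0.288  0.958 -0.156]
 [ 0.     0.     0.     1.   ]]
```

carry_out(series="-3.9 -2.8 0 0 1;-3.9 -2.8 0 0 1;-3.9 -2.8 0 0 1;-3.9 -2.8 0 0 1;-3.9 -2.8 0 0 1;-3.9 -2.8 0 0 1;0 0 0 0.18 1;0 0 0 0.18 1")

```text
clock: 3.85
tcp_pos: [0.6071, 0.1191, 0.2977]
orientation: [-0.978, -2.985, 0.0]
contact_force: [-0.3, 0.7, -0.5]
grip_width: 0.0855
```

carry_out(series="0 0 0 0.18 1;0 0 0 0.18 1;0 0 0 0.18 1;0 0 0 0.18 1;0 0 0 0.18 1;0 0 0 0.18 1;0 0 0 0.18 1;0 0 0 0.18 1")

```text
clock: 4.85
tcp_pos: [0.6067, 0.1202, 0.2979]
orientation: [-2.702, -1.602, -0.0]
contact_force: [0.0, -0.2, 0.2]
grip_width: 0.0852
```

Run:
```python
from h import *
o=r.get_obs(); f=eyes.grab_frame("wrist"); print(o["clock"],o["tcp_pos"],o["joints"],o["orientation"])
R,t=wristRt(f,o); print(proj(f,[[.606,.118,.1895]],R,t))
for d in spotter.trace(f,"cap_centre"):
  m=np.array(d["pixels"]); ys,xs=np.nonzero(m); print(d["confidence"],d["uv"],xs.min(),xs.max(),ys.min(),ys.max(),m.sum())
cv2.imwrite("pics/w2.png",f["color"])
```

```text
4.85 [0.60669062 0.12019073 0.29789035] [-0.81245152  0.37467245  0.69785191  1.63483143 -0.25288704  1.22452483
 -0.56294847] [-2.70237011e+00 -1.60178561e+00 -1.42671337e-04]
[[264.41353317 190.8409942 ]]
0.67 [242.5, 214.4] 217 304 111 266 4262
0.6 [262.6, 182.3] 235 287 155 210 2308
```

View pics/w2.png

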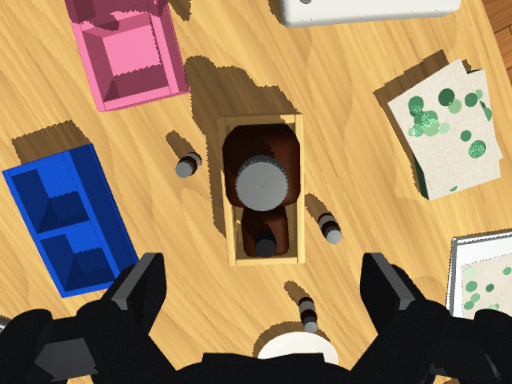

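```bash
cat >> h.py <<'E'
def capfit(f,R,t,z,guess,rad=.0215,name=None):
    # fit ellipse to grey disc via projecting circle & maximizing edge gradient
    g=cv2.GaussianBlur(cv2.cvtColor(f["color"],cv2.COLOR_BGR2GRAY).astype(np.float32),(0,0),1)
    a=np.linspace(0,2*np.pi,72,endpoint=False)
    best=[]
    for dx in np.arange(-.012,.0121,.0005):
        for dy in np.arange(-.012,.0121,.0005):
            c=np.array([guess[0]+dx,guess[1]+dy,z])
            ci=lambda rr: cv2.remap(g,*[v.astype(np.float32)[None] for v in proj(f,np.c_[c[0]+rr*np.cos(a),c[1]+rr*np.sin(a),np.full(72,z)],R,t).T],cv2.INTER_LINEAR)[0]
            best.append((np.mean(np.clip(ci(rad-.0015)-ci(rad+.0015),0,30)),c[0],c[1]))
    best.sort(reverse=True); b=np.array(best[:5]); return b
E
python3 - <<'E'
from h import *
o=r.get_obs(); f=eyes.grab_frame("wrist")
R,t=wristRt(f,o); print(onplane(f,(262,185),.1895,R,t)); print(capfit(f,R,t,.1895,(.606,.118)).round(4))
f=eyes.grab_frame("top");print(capfit(f,f["R"],f["t"],.1895,(.606,.118)).round(4))
E
```

```text
[0.6066388  0.12333262 0.1895    ]
[[30.      0.6065  0.123 ]
 [30.      0.6065  0.1225]
 [30.      0.6065  0.122 ]
 [30.      0.6065  0.1215]
 [30.      0.606   0.123 ]]
[[4.9614 0.6025 0.1185]
 [4.949  0.6035 0.119 ]
 [4.941  0.604  0.119 ]
 [4.9334 0.603  0.1185]
 [4.9173 0.6045 0.119 ]]
```

carry_out(series="0 0 0 0.18 1;0 0 0 0.18 1;0 0 0 0.18 1;0 0 0 0.18 1;0 0 0 0.18 1;0 0 0 0.18 1;0 0 0 0.18 1;0 0 0 0.18 1")

```text
clock: 6.05
tcp_pos: [0.6067, 0.1199, 0.2979]
orientation: [-3.089, 0.572, 0.0]
contact_force: [-0.6, -0.8, 0.0]
grip_width: 0.0851
```

carry_out(series="0 0 0 0.18 1;0 0 0 0.18 1;0 0 0 0.18 1;0 0 0 0 1")

```text
clock: 6.55
tcp_pos: [0.6068, 0.12, 0.2975]
orientation: [2.828, -1.366, -0.0]
contact_force: [-0.3, 0.4, 0.6]
grip_width: 0.0853
```

Run:
```python
from h import *
o=r.get_obs(); f=eyes.grab_frame("wrist"); print(o["clock"],o["tcp_pos"],o["joints"],o["orientation"])
R,t=wristRt(f,o); print(capfit(f,R,t,.1895,(.606,.118)).round(4))
M=Ro.from_rotvec(o["orientation"]).as_matrix();print(M.round(3))
for h in(.0,.4):
  p=proj(f,[[.606,.118,.1895]],R,t)[0]; cv2.circle(f["color"],tuple(int(v) for v in p),2,(0,0,255),-1)
cv2.imwrite("pics/w3.png",f["color"])
```

```text
6.55 [0.6067726  0.12000714 0.29752547] [-1.08046659  0.55505126  1.1843006   1.64894741 -0.52978157  1.30353023
 -2.27339749] [ 2.82798858e+00 -1.36612881e+00 -1.21984992e-04]
[[24.6153  0.607   0.1225]
 [24.6062  0.6065  0.122 ]
 [24.5836  0.607   0.122 ]
 [24.5404  0.606   0.1215]
 [24.4705  0.6075  0.122 ]]
[[ 0.622 -0.783 -0.   ]
 [-0.783 -0.622 -0.001]
 [ 0.     0.001 -1.   ]]
```

View pics/w3.png

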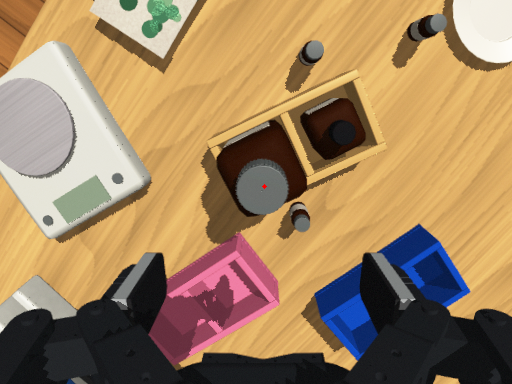

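carry_out(series="-0.15 -0.12 2 0 1;0 0 3 0 1;0 0 3 0 1;0 0 3 0 1;0 0 1.7 0 1;0 0 1 0 1;0 0 0 0 1")

```text
clock: 7.48
tcp_pos: [0.6067, 0.1217, 0.1606]
orientation: [2.826, -1.372, -0.001]
contact_force: [1.0, 0.4, 0.4]
grip_width: 0.0853
```

Run:
```python
from h import *
o=r.get_obs(); f=eyes.grab_frame("wrist"); print(o["clock"],o["tcp_pos"],o["joints"],o["contact_force"],o["moment"])
cv2.imwrite("pics/w4.png",f["color"]); f=eyes.grab_frame("side");cv2.imwrite("pics/s4.png",cv2.resize(f["color"][100:260,230:390],None,fx=3.6,fy=3.6))
```

```text
7.475 [0.60669897 0.12169062 0.16062463] [-1.00231759  0.6757601   1.0511523   1.7973256  -0.66602487  1.07290788
 -2.17954587] [0.95660979 0.40492604 0.35145998] [-0.01251444 -0.06980207  0.02345355]
```

View pics/w4.png

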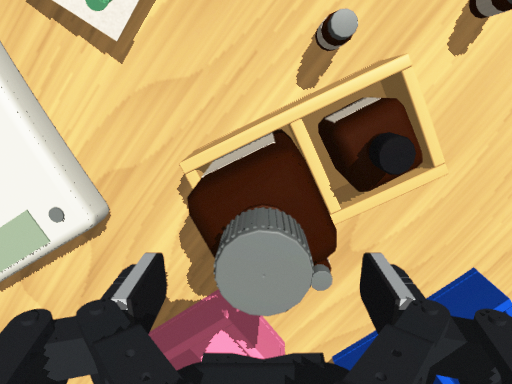

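View pics/s4.png

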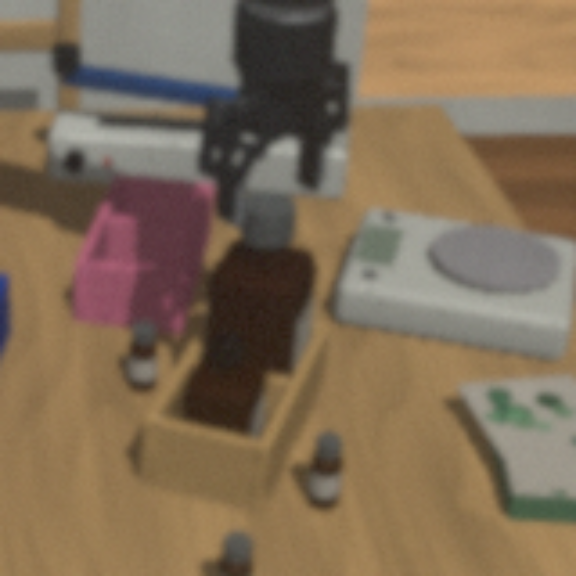

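carry_out(series="0 0 0 0 0.6;0 0 0 0 0.45;0 0 0 0 0.3;0 0 0 0 0.3;0 0 0 0 0.3;0 0 0 0 0.3", grip_force=28)

```text
clock: 8.32
tcp_pos: [0.6067, 0.1215, 0.1609]
orientation: [2.826, -1.373, -0.0]
contact_force: [-1.0, -2.1, 1.7]
grip_width: 0.0418
```

Run:
```python
from h import *
o=r.get_obs(); f=eyes.grab_frame("wrist"); print(o["clock"],o["tcp_pos"],o["grip_width"],o["contact_force"],o["moment"])
cv2.imwrite("pics/w5.png",f["color"]); f=eyes.grab_frame("side");cv2.imwrite("pics/s5.png",cv2.resize(f["color"][120:200,270:350],None,fx=7,fy=7))
```

```text
8.325 [0.60674608 0.12154267 0.16091962] 0.04179510751897367 [-1.02723888 -2.05125252  1.69009617] [-0.28234964  0.27939463  0.0118755 ]
```

View pics/w5.png

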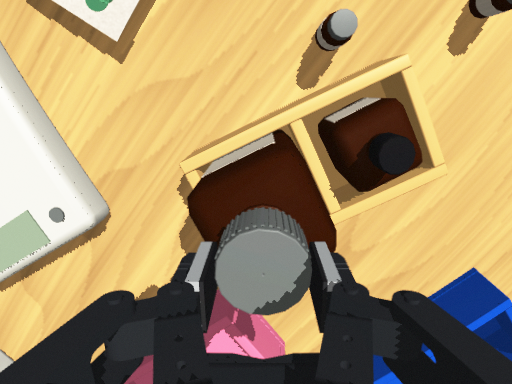

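View pics/s5.png

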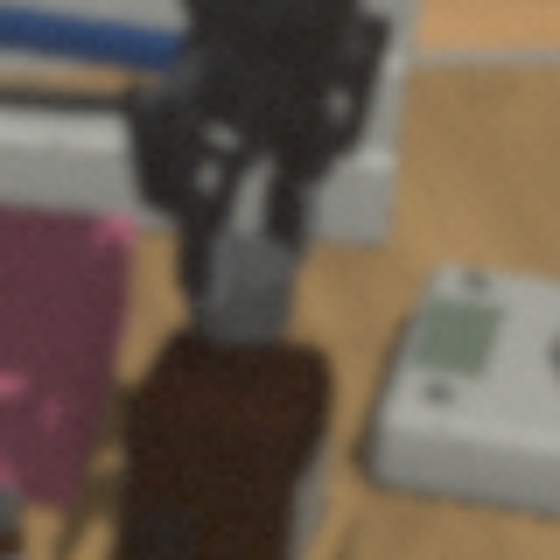

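carry_out(series="0 0 0 -0.08 0.3;0 0 -0.01 -0.08 0.3;0 0 -0.02 -0.08 0.3")

```text
clock: 8.8
tcp_pos: [0.6069, 0.1218, 0.1609]
orientation: [-2.971, 1.022, -0.0]
contact_force: [0.4, 0.4, -2.6]
grip_width: 0.0421
```

```bash
cat > s.py <<'E'
from h import *
o=r.get_obs(); M=Ro.from_rotvec(o["orientation"]).as_matrix()
print("t",o["clock"],o["tcp_pos"].round(4),"yaw",np.arctan2(-M[1,0],-M[0,0]).round(3) if 0 else np.arctan2(M[1,0],M[0,0]).round(3),"w",round(o["grip_width"],4),"F",o["contact_force"].round(2),"M",o["moment"].round(3),"j",o["joints"].round(2))
E
python3 s.py
```

```text
t 8.8 [0.6069 0.1218 0.1609] yaw -0.663 w 0.0421 F [ 0.36  0.35 -2.64] M [-0.14  -0.1   -0.357] j [-0.97  0.64  0.99  1.8  -0.62  1.05 -1.98]
```

carry_out(series="0 0 0 -0.1 0.3;0 0 0 -0.1 0.3;0 0 0 -0.1 0.3")

```text
clock: 9.18
tcp_pos: [0.607, 0.1219, 0.1614]
orientation: [-3.089, 0.565, -0.001]
contact_force: [-0.8, -0.3, 2.3]
grip_width: 0.042
```

```bash
python3 s.py
python3 - <<'E'
from h import *
f=eyes.grab_frame("wrist"); cv2.imwrite("pics/w6.png",f["color"])
E
```

```text
t 9.175 [0.607  0.1219 0.1614] yaw -0.362 w 0.042 F [-0.77 -0.31  2.27] M [-0.04   0.183 -0.368] j [-0.93  0.6   0.92  1.79 -0.56  1.02 -1.73]
```

View pics/w6.png

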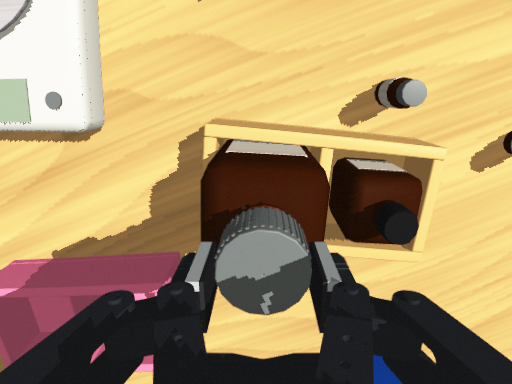

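carry_out(series="0 0 -0.04 -0.1 0.3;0 0 -0.04 -0.1 0.3;0 0 -0.02 -0.1 0.3")

```text
clock: 9.6
tcp_pos: [0.607, 0.1221, 0.1622]
orientation: [-3.139, 0.099, -0.001]
contact_force: [-0.2, 0.2, -0.1]
grip_width: 0.0422
```

```bash
python3 s.py
```

```text
t 9.6 [0.607  0.1221 0.1622] yaw -0.063 w 0.0422 F [-0.17  0.23 -0.13] M [ 0.021 -0.092 -0.278] j [-0.89  0.57  0.84  1.79 -0.5   1.01 -1.49]
```

carry_out(series="0 0 -0.03 -0.1 0.3;0 0 -0.03 -0.1 0.3;0 0 -0.03 -0.1 0.3;0 0 -0.02 -0.1 0.3")

```text
clock: 10.1
tcp_pos: [0.6068, 0.1222, 0.163]
orientation: [-3.097, -0.527, -0.0]
contact_force: [-0.1, 0.4, -1.8]
grip_width: 0.0423
```

```bash
python3 s.py
```

```text
t 10.1 [0.6068 0.1222 0.163 ] yaw 0.337 w 0.0423 F [-0.13  0.37 -1.77] M [ 0.082 -0.051 -0.291] j [-0.83  0.53  0.73  1.79 -0.42  0.99 -1.16]
```

carry_out(series="0 0 -0.02 -0.1 0.3;0 0 -0.02 -0.1 0.3;0 0 -0.02 -0.1 0.3;0 0 -0.02 -0.1 0.3")

```text
clock: 10.6
tcp_pos: [0.6061, 0.1221, 0.1638]
orientation: [-2.93, -1.131, 0.002]
contact_force: [-1.7, 0.2, 0.2]
grip_width: 0.0424
```

```bash
python3 s.py
```

```text
t 10.6 [0.6061 0.1221 0.1638] yaw 0.737 w 0.0424 F [-1.66  0.23  0.17] M [ 0.089  0.469 -0.287] j [-0.76  0.5   0.63  1.78 -0.35  0.97 -0.82]
```

carry_out(series="0 0 -0.03 -0.1 0.3;0 0 -0.025 -0.1 0.3;0 0 -0.025 -0.1 0.3;0 0 -0.025 -0.1 0.3")

```text
clock: 11.1
tcp_pos: [0.606, 0.1222, 0.1646]
orientation: [-2.646, -1.69, 0.002]
contact_force: [-1.9, 0.7, -1.0]
grip_width: 0.0421
```

```bash
python3 s.py
python3 - <<'E'
from h import *
f=eyes.grab_frame("wrist"); cv2.imwrite("pics/w7.png",f["color"])
f=eyes.grab_frame("side");cv2.imwrite("pics/s7.png",cv2.resize(f["color"][120:200,270:350],None,fx=7,fy=7))
E
```

```text
t 11.1 [0.606  0.1222 0.1646] yaw 1.137 w 0.0421 F [-1.9   0.75 -0.98] M [ 0.115  0.404 -0.338] j [-0.69  0.48  0.53  1.78 -0.29  0.97 -0.47]
```

View pics/w7.png

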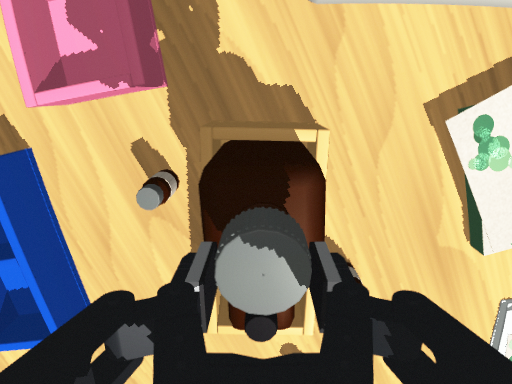

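View pics/s7.png

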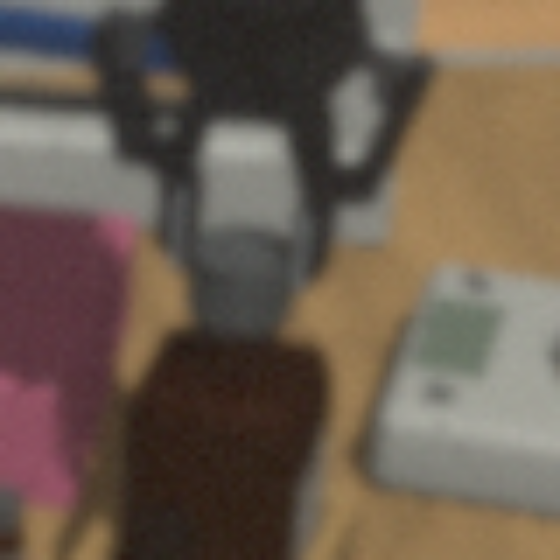

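Run:
```python
from h import *
f=eyes.grab_frame("wrist"); W=np.linalg.inv(np.array(f["T_tool_cam"])); R,t=W[:3,:3],W[:3,3]
a=np.linspace(0,2*np.pi,90,endpoint=False)
out=[]
for n in ("w4","w5","w6","w7"):
    g=cv2.GaussianBlur(cv2.cvtColor(cv2.imread(f"pics/{n}.png"),cv2.COLOR_BGR2GRAY).astype(np.float32),(0,0),1)
    best=[]
    for z in np.arange(-.036,-.018,.001):
     for dx in np.arange(-.006,.0061,.001):
      for dy in np.arange(-.003,.0031,.001):
        ci=lambda rr: cv2.remap(g,*[v.astype(np.float32)[None] for v in proj(f,np.c_[dx+rr*np.cos(a),dy+rr*np.sin(a),np.full(90,z)],R,t).T],cv2.INTER_LINEAR)[0]
        best.append((np.mean(np.clip(abs(ci(.0215-.001)-ci(.0215+.001)),0,25)),dx,dy,z))
    best.sort(reverse=True); print(n,np.array(best[:3]).round(4).tolist())
A=[cv2.imread(f"pics/{n}.png")[195:330,190:335] for n in ("w5","w6","w7")]
cv2.imwrite("pics/cmp.png",cv2.resize(np.hstack(A),None,fx=1.8,fy=1.8,interpolation=cv2.INTER_CUBIC))
```

```text
w4 [[23.9235, -0.002, 0.0, -0.026], [23.8208, -0.001, 0.0, -0.027], [23.8077, -0.002, 0.0, -0.025]]
w5 [[25.0, -0.002, -0.001, -0.024], [24.9087, -0.001, -0.001, -0.026], [24.8544, -0.003, -0.001, -0.023]]
w6 [[24.9918, -0.003, 0.0, -0.023], [24.9551, -0.001, -0.001, -0.027], [24.9502, -0.002, -0.001, -0.026]]
w7 [[20.3494, -0.004, 0.0, -0.021], [20.311, -0.003, 0.0, -0.023], [20.2727, -0.003, 0.0, -0.022]]
```

View pics/cmp.png

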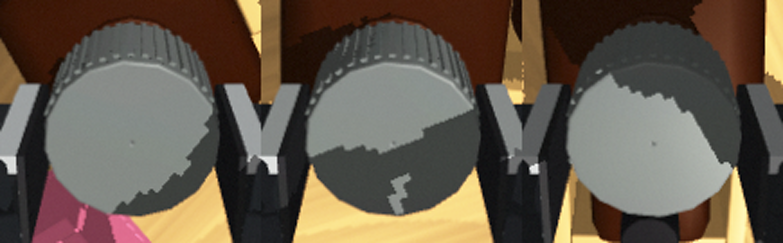

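carry_out(series="0 0 -0.02 -0.1 0.3;0 0 -0.02 -0.1 0.3;0 0 -0.02 -0.1 0.3;0 0 -0.02 -0.1 0.3")

```text
clock: 11.75
tcp_pos: [0.6059, 0.122, 0.1655]
orientation: [-2.259, -2.181, 0.002]
contact_force: [-2.8, 0.2, -0.8]
grip_width: 0.042
```

```bash
python3 s.py
```

```text
t 11.75 [0.6059 0.122  0.1655] yaw 1.535 w 0.042 F [-2.8   0.24 -0.8 ] M [ 0.185  0.622 -0.34 ] j [-0.62  0.46  0.43  1.77 -0.23  0.96 -0.13]
```

carry_out(series="0 -0.04 -0.02 -0.1 0.3;0 -0.04 -0.02 -0.1 0.3;0 0 -0.02 -0.1 0.3;0 0 -0.02 -0.1 0.3")

```text
clock: 12.25
tcp_pos: [0.6057, 0.122, 0.1664]
orientation: [-1.781, -2.587, 0.0]
contact_force: [-2.0, 0.8, -1.7]
grip_width: 0.0422
```

```bash
python3 s.py
```

```text
t 12.25 [0.6057 0.122  0.1664] yaw 1.936 w 0.0422 F [-1.99  0.78 -1.73] M [ 0.144  0.305 -0.23 ] j [-0.55  0.45  0.34  1.77 -0.18  0.96  0.22]
```

carry_out(series="0 0 -0.01 -0.1 0.3;0 0 -0.01 -0.1 0.3;0 0 -0.02 -0.1 0.3;0 0 -0.02 -0.1 0.3")

```text
clock: 12.75
tcp_pos: [0.606, 0.1221, 0.1674]
orientation: [-1.231, -2.89, -0.001]
contact_force: [-2.0, 1.0, 1.0]
grip_width: 0.0421
```

```bash
python3 s.py;python3 - <<'E'
from h import *
f=eyes.grab_frame("wrist"); cv2.imwrite("pics/w8.png",f["color"])
A=[cv2.imread(f"pics/{n}.png")[195:330,190:335] for n in ("w5","w7","w8")]
cv2.imwrite("pics/cmp2.png",cv2.resize(np.hstack(A),None,fx=1.8,fy=1.8,interpolation=cv2.INTER_CUBIC))
f=eyes.grab_frame("side");cv2.imwrite("pics/s8.png",cv2.resize(f["color"][120:200,270:350],None,fx=7,fy=7))
E
```

```text
t 12.75 [0.606  0.1221 0.1674] yaw 2.336 w 0.0421 F [-2.04  0.98  1.03] M [ 0.14   0.28  -0.085] j [-0.48  0.44  0.25  1.76 -0.13  0.96  0.58]
```

View pics/cmp2.png

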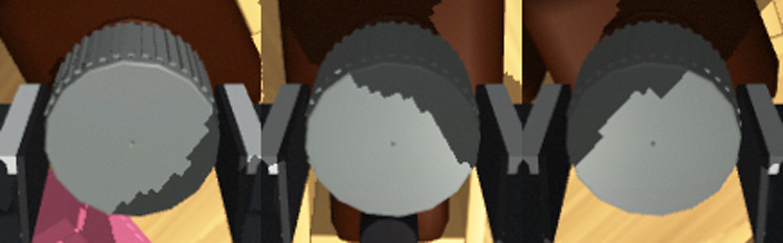

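View pics/s8.png

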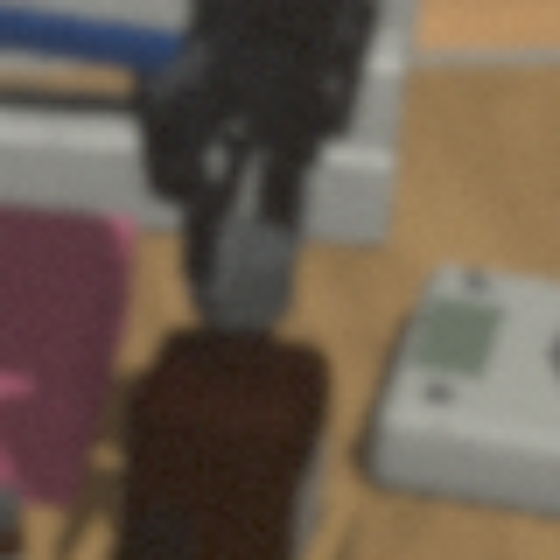

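carry_out(series="0 0 0 0 0.6;0 0 0 0 0.9;0 0 0 0 1;0 0 0 0 1;0 0 0 0.18 1;0 0 0 0.18 1;0 0 0 0.18 1;0 0 0 0.18 1")

```text
clock: 13.85
tcp_pos: [0.606, 0.1218, 0.1674]
orientation: [-2.178, -2.264, -0.0]
contact_force: [-0.1, -0.1, -0.1]
grip_width: 0.0854
```

carry_out(series="0 0 0 0.18 1;0 0 0 0.18 1;0 0 0 0.18 1;0 0 0 0.18 1;0 0 0 0.18 1;0 0 0 0.18 1;0 0 0 0.18 1;0 0 0 0.18 1")

```text
clock: 14.85
tcp_pos: [0.606, 0.1219, 0.1674]
orientation: [-3.13, -0.266, -0.0]
contact_force: [0.5, 0.4, -0.3]
grip_width: 0.0855
```

carry_out(series="0 0 0 0.18 1;0 0 0 0.18 1;0 0 0 0 1")

```text
clock: 15.22
tcp_pos: [0.6059, 0.122, 0.1672]
orientation: [3.128, -0.286, -0.0]
contact_force: [0.3, -0.4, -1.2]
grip_width: 0.0855
```

```bash
python3 s.py;python3 - <<'E'
from h import *
o=r.get_obs();f=eyes.grab_frame("wrist"); cv2.imwrite("pics/w9.png",f["color"])
R,t=wristRt(f,o)
for z in (.193,.196,.199): print(z,capfit(f,R,t,z,(.606,.122))[0].round(4))
f=eyes.grab_frame("side");cv2.imwrite("pics/s9.png",cv2.resize(f["color"][120:200,270:350],None,fx=7,fy=7))
E
```

```text
t 15.225 [0.6059 0.122  0.1672] yaw -0.182 w 0.0855 F [ 0.28 -0.45 -1.18] M [-0.011  0.018  0.005] j [-0.91  0.57  0.86  1.79 -0.5   1.02 -1.6 ]
0.193 [14.3261  0.6135  0.121 ]
0.196 [13.1337  0.6075  0.121 ]
0.199 [13.5163  0.606   0.121 ]
```

View pics/w9.png

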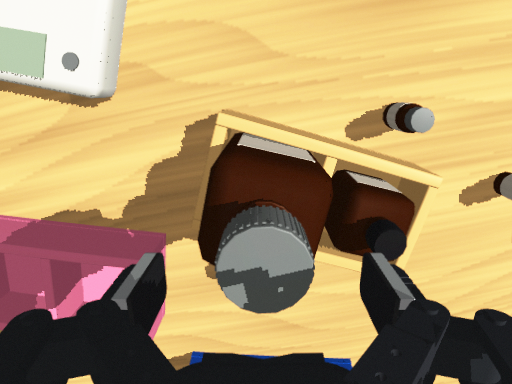

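View pics/s9.png

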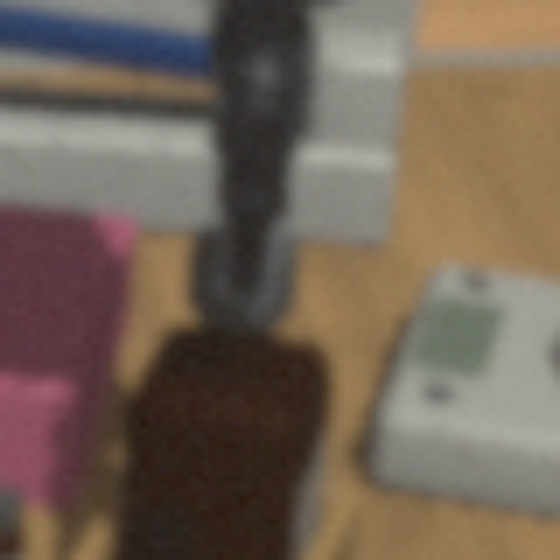

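carry_out(series="0 0 0 0 0.6;0 0 0 0 0.45;0 0 0 0 0.3;0 0 0 0 0.3;0 0 0 0 0.3;0 0 0 0 0.3", grip_force=26)

```text
clock: 16.08
tcp_pos: [0.6061, 0.1216, 0.1676]
orientation: [-3.128, 0.289, -0.0]
contact_force: [-1.5, 0.5, 4.7]
grip_width: 0.0421
```

```bash
python3 s.py
```

```text
t 16.075 [0.6061 0.1216 0.1676] yaw -0.184 w 0.0421 F [-1.52  0.48  4.74] M [-0.176  0.273 -0.016] j [-0.91  0.57  0.86  1.79 -0.5   1.02 -1.6 ]
```

carry_out(series="0 0 -0.02 -0.1 0.3;0 0 -0.02 -0.1 0.3;0 0 -0.02 -0.1 0.3")

```text
clock: 16.45
tcp_pos: [0.6062, 0.1212, 0.168]
orientation: [3.135, 0.186, 0.001]
contact_force: [-0.3, -1.4, 2.0]
grip_width: 0.0422
```

```bash
python3 s.py
```

```text
t 16.45 [0.6062 0.1212 0.168 ] yaw 0.119 w 0.0422 F [-0.26 -1.4   1.98] M [-0.252 -0.003 -0.075] j [-0.86  0.54  0.79  1.79 -0.45  1.   -1.35]
```

carry_out(series="0 0 -0.04 -0.1 0.3;0 0 -0.03 -0.1 0.3;0 0 -0.03 -0.1 0.3;0 0 -0.02 -0.1 0.3")

```text
clock: 16.95
tcp_pos: [0.6062, 0.1214, 0.169]
orientation: [3.036, 0.806, 0.001]
contact_force: [1.6, -0.8, 0.3]
grip_width: 0.0422
```

```bash
python3 s.py
```

```text
t 16.95 [0.6062 0.1214 0.169 ] yaw 0.519 w 0.0422 F [ 1.62 -0.77  0.29] M [-0.226 -0.137  0.007] j [-0.79  0.51  0.68  1.78 -0.38  0.99 -1.01]
```

carry_out(series="0 0 -0.03 -0.1 0.3;0 0 -0.03 -0.1 0.3;0 0 -0.02 -0.1 0.3;0 0 -0.02 -0.1 0.3")

```text
clock: 17.45
tcp_pos: [0.6062, 0.1216, 0.1699]
orientation: [2.815, 1.393, 0.0]
contact_force: [0.1, 0.0, -0.2]
grip_width: 0.0419
```

```bash
python3 s.py
```

```text
t 17.45 [0.6062 0.1216 0.1699] yaw 0.919 w 0.0419 F [ 0.13  0.02 -0.16] M [-0.072 -0.16  -0.032] j [-0.73  0.48  0.58  1.78 -0.31  0.98 -0.67]
```

carry_out(series="0 0 -0.02 -0.1 0.3;0 0 -0.02 -0.1 0.3;0 0 -0.02 -0.1 0.3;0 0 -0.02 -0.1 0.3")

```text
clock: 17.95
tcp_pos: [0.6061, 0.1218, 0.1707]
orientation: [2.483, 1.925, 0.0]
contact_force: [0.5, -0.2, -0.2]
grip_width: 0.0424
```

```bash
python3 s.py
```

```text
t 17.95 [0.6061 0.1218 0.1707] yaw 1.319 w 0.0424 F [ 0.49 -0.15 -0.24] M [ 0.041 -0.172 -0.04 ] j [-0.66  0.46  0.48  1.77 -0.25  0.97 -0.32]
```

carry_out(series="0 0 -0.02 -0.1 0.3;0 0 -0.02 -0.1 0.3;0 0 -0.02 -0.1 0.3;0 0 -0.02 -0.1 0.3")

```text
clock: 18.45
tcp_pos: [0.6061, 0.1219, 0.1715]
orientation: [2.051, 2.38, 0.001]
contact_force: [0.8, 0.1, 0.7]
grip_width: 0.0424
```

```bash
python3 s.py
```

```text
t 18.45 [0.6061 0.1219 0.1715] yaw 1.719 w 0.0424 F [0.8  0.08 0.72] M [ 0.044 -0.095  0.003] j [-0.59  0.45  0.39  1.76 -0.2   0.97  0.03]
```

carry_out(series="0 0 -0.02 -0.1 0.3;0 0 -0.02 -0.1 0.3;0 0 -0.02 -0.1 0.3;0 0 -0.02 -0.1 0.3")

```text
clock: 18.95
tcp_pos: [0.606, 0.1221, 0.1723]
orientation: [-1.537, -2.74, -0.0]
contact_force: [-0.4, 0.1, 0.7]
grip_width: 0.0425
```

```bash
python3 s.py
```

```text
t 18.95 [0.606  0.1221 0.1723] yaw 2.119 w 0.0425 F [-0.44  0.1   0.67] M [ 0.032 -0.024  0.036] j [-0.52  0.44  0.29  1.76 -0.15  0.97  0.38]
```

carry_out(series="0 0 -0.03 -0.1 0.3;0 0 -0.03 -0.1 0.3;0 0 -0.02 -0.1 0.3;0 0 -0.02 -0.1 0.3")

```text
clock: 19.45
tcp_pos: [0.6059, 0.122, 0.1732]
orientation: [-0.962, -2.99, -0.0]
contact_force: [0.1, 0.1, 0.4]
grip_width: 0.0424
```

```bash
python3 s.py
```

```text
t 19.45 [0.6059 0.122  0.1732] yaw 2.519 w 0.0424 F [0.1  0.13 0.42] M [ 0.164 -0.033 -0.036] j [-0.45  0.43  0.2   1.75 -0.1   0.97  0.74]
```

carry_out(series="0 0 -0.02 -0.1 0.3;0 0 -0.02 -0.1 0.3;0 0 -0.02 -0.1 0.3;0 0 -0.02 -0.1 0.3")

```text
clock: 19.95
tcp_pos: [0.6058, 0.1221, 0.174]
orientation: [-0.349, -3.122, -0.0]
contact_force: [-0.2, 0.4, -0.5]
grip_width: 0.0426
```

```bash
python3 s.py
```

```text
t 19.95 [0.6058 0.1221 0.174 ] yaw 2.919 w 0.0426 F [-0.21  0.44 -0.47] M [ 0.065  0.076 -0.016] j [-0.39  0.43  0.11  1.75 -0.06  0.97  1.1 ]
```

carry_out(series="0 0 -0.02 -0.1 0.3;0 0 -0.02 -0.1 0.3;0 0 -0.02 -0.1 0.3;0 0 -0.02 -0.1 0.3")

```text
clock: 20.45
tcp_pos: [0.6057, 0.1221, 0.1747]
orientation: [0.279, -3.128, -0.001]
contact_force: [-1.6, 0.5, 0.9]
grip_width: 0.0422
```

carry_out(series="0 0 -0.02 -0.1 0.3;0 0 -0.02 -0.1 0.3;0 0 -0.02 -0.1 0.3;0 0 -0.02 -0.1 0.3")

```text
clock: 20.95
tcp_pos: [0.6056, 0.122, 0.1755]
orientation: [0.894, -3.011, -0.001]
contact_force: [-0.2, 0.4, 0.5]
grip_width: 0.0421
```

```bash
python3 s.py;python3 - <<'E'
from h import *
f=eyes.grab_frame("wrist"); cv2.imwrite("pics/w10.png",f["color"])
f=eyes.grab_frame("side");cv2.imwrite("pics/s10.png",cv2.resize(f["color"][120:200,270:350],None,fx=7,fy=7))
E
```

```text
t 20.95 [0.6056 0.122  0.1755] yaw -2.564 w 0.0421 F [-0.19  0.4   0.49] M [ 0.087  0.205 -0.027] j [-0.26  0.43 -0.06  1.74  0.03  0.98  1.82]
```

View pics/w10.png

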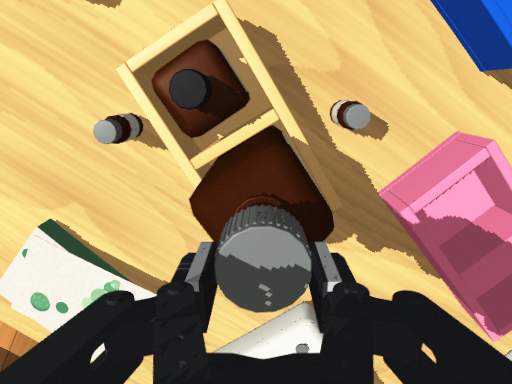

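View pics/s10.png

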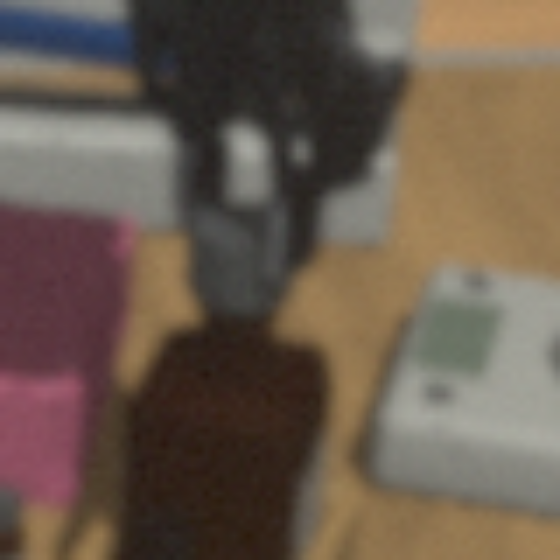

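carry_out(series="0 0 -0.04 -0.1 0.3;0 0 -0.04 -0.1 0.3;0 0 -0.05 0 0.3")

```text
clock: 21.42
tcp_pos: [0.6058, 0.1216, 0.1768]
orientation: [1.182, -2.91, -0.0]
contact_force: [1.1, -1.0, -0.7]
grip_width: 0.0423
```

```bash
python3 s.py
```

```text
t 21.425 [0.6058 0.1216 0.1768] yaw -2.37 w 0.0423 F [ 1.06 -0.98 -0.74] M [-0.041  0.012  0.046] j [-0.22  0.43 -0.1   1.73  0.05  0.98  2.  ]
```

carry_out(series="0 0 -0.05 0 0.3;0 0 -0.05 0 0.3;0 0 0 0 0.3")

```text
clock: 21.8
tcp_pos: [0.606, 0.1218, 0.1783]
orientation: [-1.185, 2.909, -0.0]
contact_force: [0.3, -0.4, 0.2]
grip_width: 0.0422
```

```bash
python3 s.py
```

```text
t 21.8 [0.606  0.1218 0.1783] yaw -2.368 w 0.0422 F [ 0.3  -0.37  0.19] M [ 0.025 -0.042  0.012] j [-0.22  0.43 -0.1   1.73  0.05  0.99  2.  ]
```

carry_out(series="0 0 -0.1 0 0.3;0 0 -0.1 0 0.3;0 0 -0.1 0 0.3;0 0 -0.1 0 0.3;0 0 -0.1 0 0.3;0 0 -0.1 0 0.3")

```text
clock: 22.55
tcp_pos: [0.606, 0.1217, 0.1843]
orientation: [-1.186, 2.909, 0.0]
contact_force: [-0.5, -0.5, 0.2]
grip_width: 0.0421
```

```bash
python3 s.py
```

```text
t 22.55 [0.606  0.1217 0.1843] yaw -2.367 w 0.0421 F [-0.5  -0.55  0.15] M [-0.032  0.033  0.028] j [-0.22  0.42 -0.1   1.73  0.05  1.    2.  ]
```

carry_out(series="0 0 -0.3 0 0.3;0 0 -0.5 0 0.3;0 0 -1 0 0.3;0 0 -2 0 0.3;0 0 -2 0 0.3;0 0 0 0 0.3")

```text
clock: 23.3
tcp_pos: [0.6072, 0.1221, 0.2445]
orientation: [-1.184, 2.905, -0.001]
contact_force: [-0.1, -0.1, -1.0]
grip_width: 0.0421
```

```bash
python3 s.py;python3 - <<'E'
from h import *
f=eyes.grab_frame("wrist"); cv2.imwrite("pics/w11.png",f["color"])
f=eyes.grab_frame("side");cv2.imwrite("pics/s11.png",cv2.resize(f["color"][80:240,230:390],None,fx=3.6,fy=3.6))
E
```

```text
t 23.3 [0.6072 0.1221 0.2445] yaw -2.368 w 0.0421 F [-0.13 -0.09 -1.03] M [-0.061  0.017  0.027] j [-0.22  0.36 -0.1   1.66  0.04  1.11  2.01]
```

View pics/w11.png

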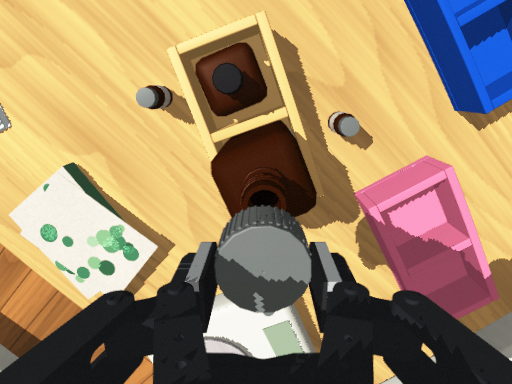

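View pics/s11.png

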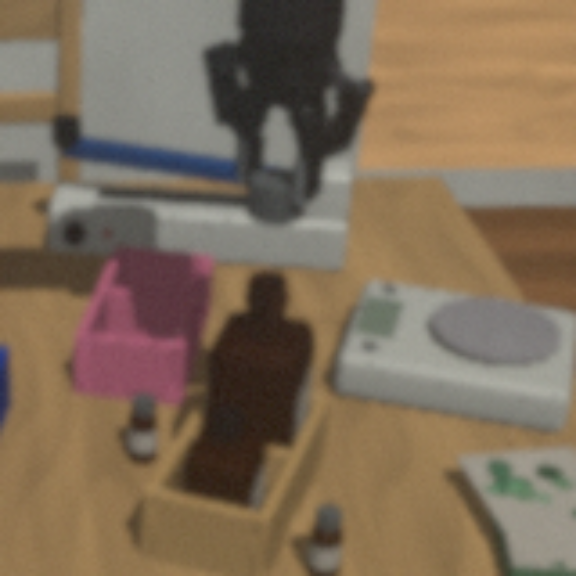

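carry_out(series="3.6 -1.77 0 0 0.3;3.6 -1.77 0 0 0.3;3.6 -1.77 0 0 0.3;3.6 -1.77 0 0 0.3;3.6 -1.77 0 0 0.3;3.6 -1.77 0 0 0.3;3.6 -1.77 0 0 0.3;3 -1.5 0 0 0.3")

```text
clock: 24.4
tcp_pos: [0.5001, -0.1762, 0.2412]
orientation: [1.184, -2.908, -0.001]
contact_force: [0.5, -0.2, -1.0]
grip_width: 0.0419
```

```bash
python3 s.py;python3 - <<'E'
from h import *
o=r.get_obs();f=eyes.grab_frame("wrist"); cv2.imwrite("pics/w12.png",f["color"])
R,t=wristRt(f,o)
d=spotter.mark_of(f,"dish_in"); print([(x["confidence"],x["uv"],onplane(f,x["uv"],.005,R,t)) for x in d])
f=eyes.grab_frame("side");cv2.imwrite("pics/s12.png",cv2.resize(f["color"][130:330,190:370],None,fx=3,fy=3,interpolation=cv2.INTER_CUBIC))
E
```

```text
t 24.4 [ 0.5001 -0.1762  0.2412] yaw -2.368 w 0.0419 F [ 0.55 -0.22 -0.99] M [-0.022  0.031  0.047] j [ 0.19  0.22  0.04  1.87 -0.01  1.05  2.57]
[(0.77, [249.3, 133.3], array([ 0.48808856, -0.20794937,  0.005     ]))]
```

View pics/w12.png

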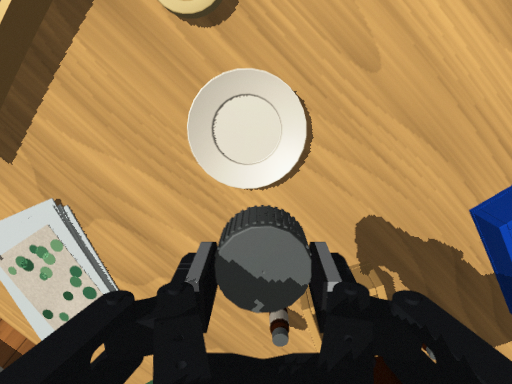

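View pics/s12.png

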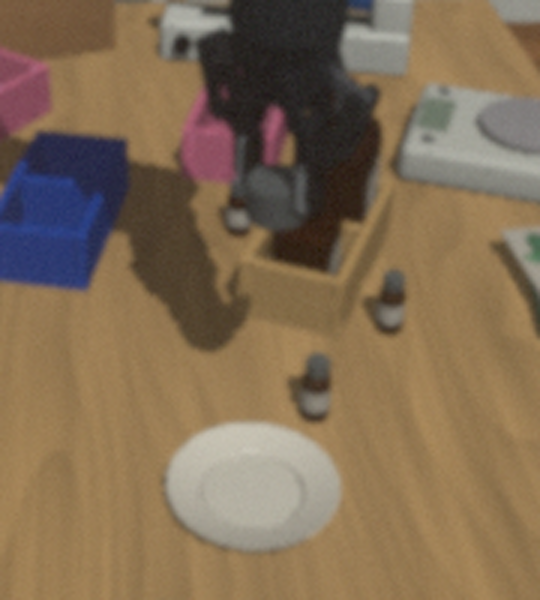

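Run:
```python
from h import *
o=r.get_obs();f=eyes.grab_frame("wrist"); R,t=wristRt(f,o)
g=cv2.cvtColor(f["color"],cv2.COLOR_BGR2HSV)
m=((g[...,1]<60)&(g[...,2]>150)).astype(np.uint8); 
n,l,s,c=cv2.connectedComponentsWithStats(m); i=l[130,248]; print(s[i],c[i])
cs,_=cv2.findContours((l==i).astype(np.uint8),cv2.RETR_EXTERNAL,cv2.CHAIN_APPROX_NONE); e=cv2.fitEllipse(max(cs,key=len)); print("rim",e, onplane(f,e[0],.016,R,t))
for uv in ((247.5,129),(247.5,130)): print(onplane(f,uv,.005,R,t))
T=eyes.grab_frame("top"); print(onplane(T,(331.8,178.9),.005),onplane(T,(332.2,178.2),.016))
M=Ro.from_rotvec(o["orientation"]).as_matrix()
print("tool axes",M[:2,:2].round(3), o["tcp_pos"])
```

```text
[  187    69   120   120 11149] [246.95829222 128.42362544]
rim ((246.66368103027344, 128.29336547851562), (118.04597473144531, 119.92787170410156), 149.3907012939453) [ 0.48484445 -0.21486637  0.016     ]
[ 0.48585433 -0.2132554   0.005     ]
[ 0.48668418 -0.21246884  0.005     ]
[ 0.48571601 -0.21796717  0.005     ] [ 0.48672671 -0.21662185  0.016     ]
tool axes [[-0.718 -0.696]
 [-0.696  0.718]] [ 0.50008073 -0.17656885  0.24131059]
```

carry_out(series="1.9 -0.9 1 0 0.3;1.8 -0.8 2 0 0.3;0 0 3 0 0.3;0 0 3 0 0.3;0 0 3 0 0.3;0 0 2.5 0 0.3;0 0 2 0 0.3;0 0 1.5 0 0.3")

```text
clock: 25.65
tcp_pos: [0.4872, -0.2111, 0.061]
orientation: [1.189, -2.907, -0.002]
contact_force: [-0.2, -1.0, -0.3]
grip_width: 0.0423
```

```bash
python3 s.py;python3 - <<'E'
from h import *
o=r.get_obs();f=eyes.grab_frame("wrist"); cv2.imwrite("pics/w13.png",f["color"])
f=eyes.grab_frame("side");cv2.imwrite("pics/s13.png",cv2.resize(f["color"][220:330,220:330],None,fx=5.4,fy=5.4,interpolation=cv2.INTER_CUBIC))
p=proj(f,np.array(o["tcp_pos"])+np.array([[0,0,.0],[0,0,-.008],[0,0,.0145]])); print(((p-220)*5.4).round(0))
E
```

```text
t 25.65 [ 0.4872 -0.2111  0.061 ] yaw -2.365 w 0.0423 F [-0.16 -0.97 -0.29] M [-0.017 -0.015 -0.028] j [ 0.26  0.45  0.04  2.03 -0.03  0.66  2.67]
[[292. 297.]
 [291. 311.]
 [293. 271.]]
```

View pics/w13.png

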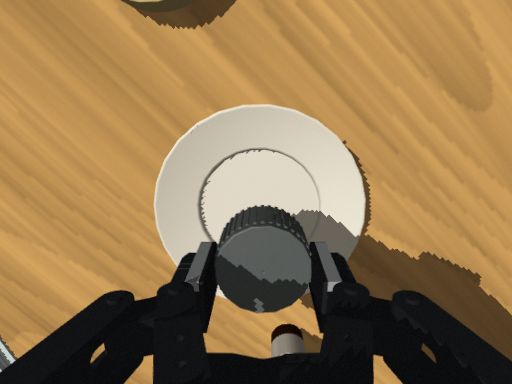

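View pics/s13.png

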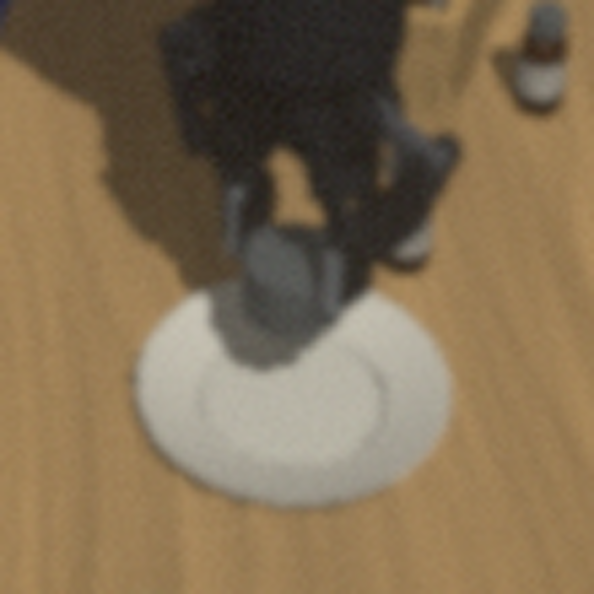

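Run:
```python
from h import *
o=r.get_obs();f=eyes.grab_frame("side"); P=np.array(o["tcp_pos"]);print(P)
a=np.linspace(0,2*np.pi,120)
for d in (-.006,-.003,0,.003,.006):
    b=proj(f,np.c_[P[0]+.0215*np.cos(a),P[1]+.0215*np.sin(a),np.full(120,P[2]+d)])
    tp=proj(f,np.c_[P[0]+.0215*np.cos(a),P[1]+.0215*np.sin(a),np.full(120,P[2]+d+.029)])
    print(d,"bottom row",((b[:,1].max()-220)*5.4).round(),"top row",((tp[:,1].min()-220)*5.4).round(),"cols",((b[:,0].min()-220)*5.4).round(),((b[:,0].max()-220)*5.4).round())
M=Ro.from_rotvec(o["orientation"]).as_matrix()
for s in (1,-1):
  for q in (.0,.005,.008):
    print("tip",s,q,((proj(f,P+M@np.array([0.0,s*.024,q]))[0]-220)*5.4).round())
    print("tip edge",s,q,((proj(f,P+M@np.array([0.011,s*.021,q]))[0]-220)*5.4).round())
w=eyes.grab_frame("wrist");R,t=wristRt(w,o)
img=w["color"].copy()
for rr,z in ((.0375,.005),(.068,.016)):
    for p in proj(w,np.c_[.4855+rr*np.cos(a),-.2145+rr*np.sin(a),np.full(120,z)],R,t): cv2.circle(img,tuple(int(v) for v in p.round()),0,(0,0,255),-1)
cv2.imwrite("pics/w13b.png",img)
```

```text
[ 0.48622384 -0.21137749  0.06067259]
-0.006 bottom row 346.0 top row 222.0 cols 237.0 340.0
-0.003 bottom row 340.0 top row 217.0 cols 238.0 341.0
0 bottom row 335.0 top row 211.0 cols 238.0 341.0
0.003 bottom row 330.0 top row 206.0 cols 238.0 341.0
0.006 bottom row 324.0 top row 200.0 cols 238.0 342.0
tip 1 0.0 [245. 272.]
tip edge 1 0.0 [234. 288.]
tip 1 0.005 [245. 280.]
tip edge 1 0.005 [234. 297.]
tip 1 0.008 [245. 286.]
tip edge 1 0.008 [233. 302.]
tip -1 0.0 [335. 326.]
tip edge -1 0.0 [312. 336.]
tip -1 0.005 [334. 335.]
tip edge -1 0.005 [312. 345.]
tip -1 0.008 [334. 340.]
tip edge -1 0.008 [312. 351.]
```

View pics/w13b.png

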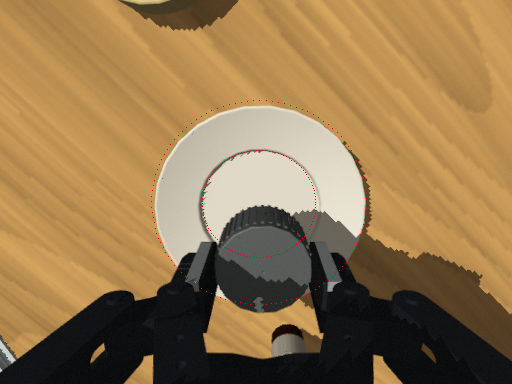

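carry_out(series="0.2 -0.15 1 0 0.3;0 0 1 0 0.3;0 0 1 0 0.3;0 0 0.5 0 0.3;0 0 0.5 0 0.3;0 0 0 0 0.3;0 0 0 0 0.3")

```text
clock: 26.72
tcp_pos: [0.4867, -0.2153, 0.0224]
orientation: [-1.186, 2.909, -0.0]
contact_force: [-0.1, -0.7, -1.1]
grip_width: 0.0421
```

```bash
python3 s.py;python3 - <<'E'
from h import *
f=eyes.grab_frame("side");cv2.imwrite("pics/s14.png",cv2.resize(f["color"][230:330,220:320],None,fx=5.9,fy=5.9,interpolation=cv2.INTER_CUBIC))
E
```

```text
t 26.725 [ 0.4867 -0.2153  0.0224] yaw -2.367 w 0.0421 F [-0.13 -0.72 -1.15] M [-0.031 -0.049 -0.012] j [ 0.27  0.52  0.04  2.04 -0.04  0.58  2.68]
```

View pics/s14.png

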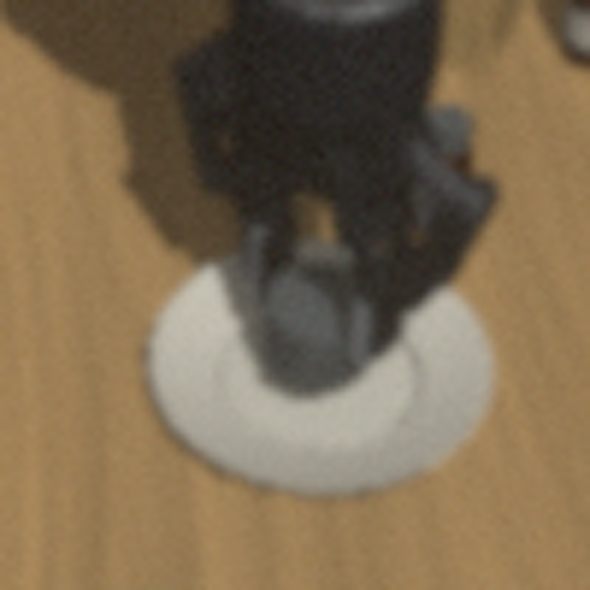

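carry_out(series="0 0 0.2 0 0.3;0 0 0.2 0 0.3;0 0 0.2 0 0.3;0 0 0.2 0 0.3;0 0 0 0 0.3")

```text
clock: 27.4
tcp_pos: [0.4863, -0.2152, 0.014]
orientation: [1.186, -2.909, -0.0]
contact_force: [-0.1, -0.2, -0.7]
grip_width: 0.0425
```

carry_out(series="0 0 0.1 0 0.3;0 0 0.1 0 0.3;0 0 0 0 0.3")

```text
clock: 27.78
tcp_pos: [0.4865, -0.2152, 0.0122]
orientation: [1.186, -2.909, -0.0]
contact_force: [0.3, -0.1, -0.0]
grip_width: 0.0417
```

carry_out(series="0 0 0.1 0 0.3;0 0 0.1 0 0.3;0 0 0 0 0.3")

```text
clock: 28.15
tcp_pos: [0.4864, -0.2152, 0.0101]
orientation: [1.186, -2.909, -0.0]
contact_force: [0.6, 0.2, -0.8]
grip_width: 0.0424
```

carry_out(series="0 0 0.1 0 0.3;0 0 0 0 0.3")

```text
clock: 28.4
tcp_pos: [0.4864, -0.2152, 0.0092]
orientation: [1.186, -2.909, -0.0]
contact_force: [-0.3, 0.1, -0.3]
grip_width: 0.042
```

carry_out(series="0 0 0.1 0 0.3;0 0 0 0 0.3")

```text
clock: 28.65
tcp_pos: [0.4864, -0.2152, 0.0082]
orientation: [1.186, -2.909, -0.0]
contact_force: [0.3, -0.6, -0.1]
grip_width: 0.0421
```

```bash
python3 s.py;python3 - <<'E'
from h import *
f=eyes.grab_frame("side");cv2.imwrite("pics/s15.png",cv2.resize(f["color"][230:330,220:320],None,fx=5.9,fy=5.9,interpolation=cv2.INTER_CUBIC))
E
```

```text
t 28.65 [ 0.4864 -0.2152  0.0082] yaw -2.367 w 0.0421 F [ 0.32 -0.56 -0.14] M [ 0.008 -0.022 -0.022] j [ 0.27  0.54  0.04  2.05 -0.04  0.55  2.68]
```

View pics/s15.png

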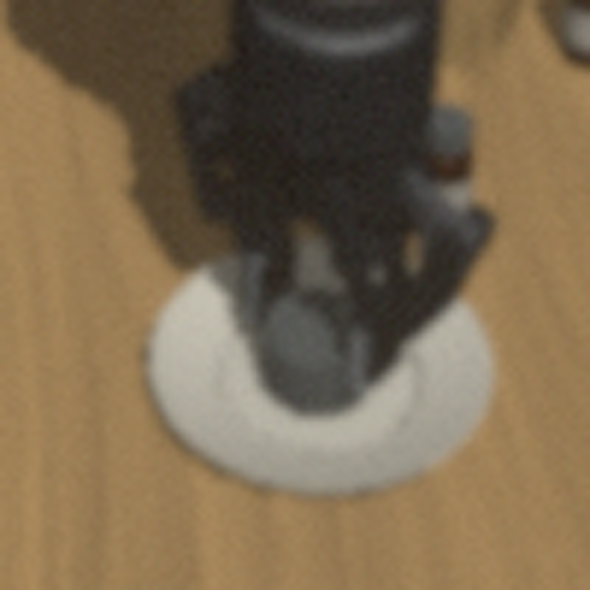

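carry_out(series="0 0 0.1 0 0.3;0 0 0 0 0.3")

```text
clock: 28.95
tcp_pos: [0.4864, -0.2152, 0.0071]
orientation: [1.186, -2.909, -0.0]
contact_force: [-0.9, -0.5, 0.2]
grip_width: 0.0422
```

carry_out(series="0 0 0.1 0 0.3;0 0 0 0 0.3")

```text
clock: 29.2
tcp_pos: [0.4868, -0.215, 0.0064]
orientation: [-1.186, 2.909, 0.0]
contact_force: [0.1, 1.0, 3.3]
grip_width: 0.0424
```

carry_out(series="0 0 0 0 0.5;0 0 0 0 0.53;0 0 0 0 0.57;0 0 0 0 0.62;0 0 0 0 0.7;0 0 0 0 0.7;0 0 0 0 0.7", grip_force=20)

```text
clock: 30.08
tcp_pos: [0.4865, -0.2152, 0.0062]
orientation: [1.186, -2.909, -0.0]
contact_force: [0.9, -0.0, -0.2]
grip_width: 0.0597
```

```bash
python3 s.py;python3 - <<'E'
from h import *
f=eyes.grab_frame("wrist"); cv2.imwrite("pics/w16.png",f["color"])
f=eyes.grab_frame("side");cv2.imwrite("pics/s16.png",cv2.resize(f["color"][230:330,220:320],None,fx=5.9,fy=5.9,interpolation=cv2.INTER_CUBIC))
E
```

```text
t 30.075 [ 0.4865 -0.2152  0.0062] yaw -2.367 w 0.0597 F [ 0.88 -0.03 -0.21] M [-0.02  -0.006 -0.002] j [ 0.27  0.55  0.04  2.05 -0.04  0.55  2.68]
```

View pics/w16.png

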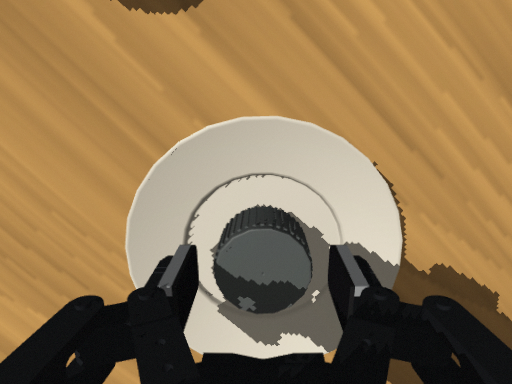

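View pics/s16.png

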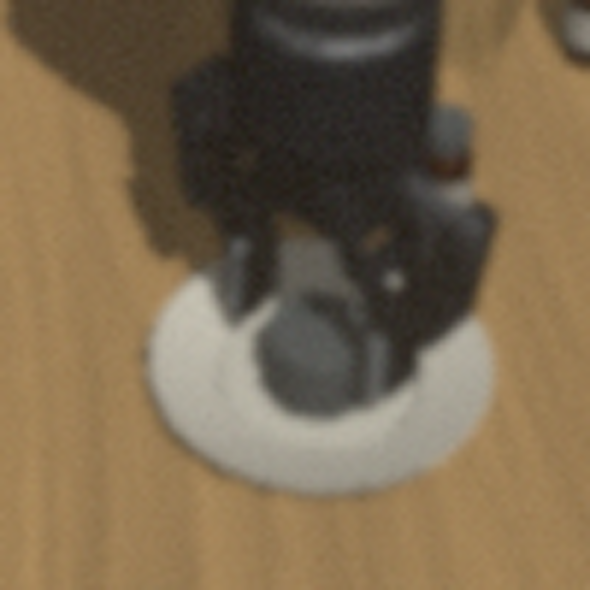

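carry_out(series="0 0 -0.5 0 0.72;0 0 -1 0 0.75;0 0 -2 0 0.75;0 0 -3 0 0.75;0 0 -4 0 0.75;0 0 -4 0 0.75;0 0 -4 0 0.75;0 0 0 0 0.75")

```text
clock: 31.18
tcp_pos: [0.4887, -0.216, 0.1953]
orientation: [-1.183, 2.904, -0.007]
contact_force: [0.5, 0.0, -1.0]
grip_width: 0.0644
```

```bash
python3 s.py;python3 - <<'E'
from h import *
o=r.get_obs();f=eyes.grab_frame("wrist"); cv2.imwrite("pics/w17.png",f["color"]); R,t=wristRt(f,o)
print(spotter.mark_of(f,"cap_centre")[:1],spotter.mark_of(f,"dish_in")[:1])
print("cap",capfit(f,R,t,.034,(.4865,-.2152))[0])
f=eyes.grab_frame("side");cv2.imwrite("pics/s17.png",cv2.resize(f["color"][130:330,200:370],None,fx=3,fy=3,interpolation=cv2.INTER_CUBIC))
E
```

```text
t 31.175 [ 0.4887 -0.216   0.1953] yaw -2.368 w 0.0644 F [ 0.5   0.02 -0.99] M [ 0.003 -0.052  0.013] j [ 0.25  0.27  0.06  1.93 -0.02  0.94  2.66]
[{'uv': [267.8, 168.1], 'confidence': 0.91}] []
cap [ 9.34399605  0.4935     -0.2267    ]
```

View pics/w17.png

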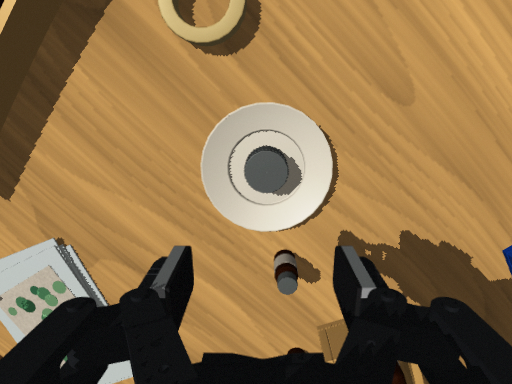

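View pics/s17.png

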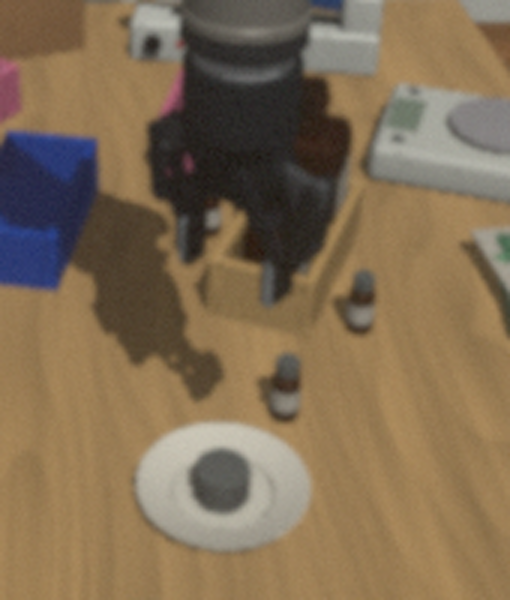

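Run:
```python
from h import *
f=eyes.grab_frame("top"); cv2.imwrite("pics/t18.png",cv2.resize(f["color"][90:220,170:370],None,fx=4,fy=4,interpolation=cv2.INTER_CUBIC))
```

```text
(no output)
```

View pics/t18.png

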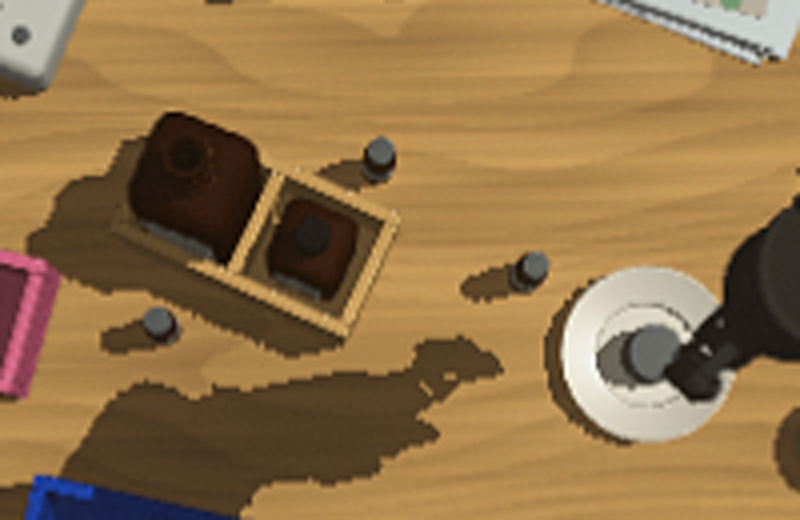

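The top view shows the stock bottle open and standing in its caddy at (185,155). The spare bottle and all three vials are upright where they were, and the cap is in the dish. The gripper is clear of everything.

```bash
python3 -c "
from bench import r
print(r.hand_in())"
```

```text
the job is handed in; nothing more can be done
None
```

The grey cap is off the stock bottle and standing open side down in the white dish. I handed the job in at about 31 s of the 72 s allowed.

- **Unscrewing:** I turned the cap counter-clockwise by about 1.17 turns of the gripper, regripping once about half-way after the seal let go. I raised the arm with the cap, and the readings showed at most 2.6 N of pull. As the jaws closed for the regrip they pushed down with 4.7 N for a moment. That was the highest force I read on the cap.
- **Grip:** I used 26–28 N, and the measured width stayed at about 42 mm throughout, so nothing suggests the cap was crushed.
- **Placing:** The cap touched down in the dish at about 3 N, and I opened the fingers before lifting straight up.
- **Last checks:** By eye in the wrist picture, the cap is about 2 mm from the middle of the dish floor. The top view shows the open bottle, the spare bottle and all three vials where they were, and the gripper touches nothing.
- **Checks that failed or disagreed:**
  - My final circle fit of the cap against the white dish locked onto the wrong edge, reading about 13 mm off, and the network did not find the dish in that picture. I relied on the pictures instead.
  - The first top-view estimate of the cap was about 3 mm from the wrist-camera one. I used the wrist value and the grasp was centred.

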